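Slide the opal glass off the stack onto the printing bed

ROBOT

A 6-joint arm with a two-finger parallel gripper is mounted at the origin on the work surface. World frame = base frame: x ahead of the robot, y to its left, z up, the work surface at z = 0. Lengths are in m, angles in rad, forces in N, time in s.
With the tool pointing down it reaches from about 0.275 to 0.85 m from the base axis. Payload 5.2 kg.
Tool frame: the origin (TCP) lies on the centre line of the jaws, within the pads' length; the fingertips stand 17 mm ahead of it and the grasp point (between the pads) lies 2 mm behind it (bot.tip_extent is the distance from the TCP to the fingertips, in m); z points along the fingers, y is the direction in which the jaws open and shut (so a half turn about z gives the same grasp; the last joint's range is limited). The gripper opens to 85 mm and grips with 20 to 120 N. Pads are 22 mm wide; open, the fingers measure 114 mm over their backs; the gripper's body (76 mm by 85 mm) begins 54 mm behind the grasp point. The pads swing forward as they close: fully open they stand 13 mm farther back than shut.
Start: joints at [-1.354, 0.259, 1.535, -0, 1.348, -0.203], TCP at [0.224, -0.502, 0.248] pointing down, gripper open.
Joint ranges: [-3.14, 3.14], [-0.91, 2.08], [0.19, 2.58], [-1.22, 4.36], [0.22, 2.71], [-3.12, 3.12]. Speed limits (rad/s): [2.57, 2.57, 3.14, 3.14, 3.14, 3.14].

INTERFACE

Orientations are given as a unit quaternion [w, x, y, z].
In Python, from cell import bot, optics gives the robot as it stands. The module is installed in compiled form; this text tells all that it offers.
- The arm moves only by the tool move_arm, never from a script. Its argument "rows" is a list of rows, each a list of 2 entries, a list of its own where there are three numbers: the shift along the tool's x, y, z in units of 30 mm (1.0 is 30 mm), then the turn, a rotation vector about the tool's x, y, z in units of 5 degrees (1.0 is 5 degrees). A call has 1 to 10 rows; each row shifts and turns the commanded pose from where the row before left it, along the tool's axes as they then stand; what a row does not reach is not made up. A row lasts 1/12 s, in which the tool goes at most 41.7 mm and 7.16 degrees, less where a joint would pass 70% of its speed; a pose out of reach is approached as far as the arm can. A call is refused whole if a number of a shift passes 1 or a number of a turn 1, either way. A call with a gripper value outside its range is refused whole. "fingers" is the opening, from -1 (shut) to 1 (fully open), so that 0 is half open, set as the call begins (left out, the last holds). The fingers move at their own pace and stop on an object; "squeeze" is the grip in N (left out, the last holds). Time passes only in rows, so rows that do not move let the fingers close. It gives the time, the measured TCP pose, the force and the opening at its end, in the units of the state.
- bot.read_state(): the state, without advancing time (a new reading comes with each control period).
- optics.get_image(name): name is "scene" or "top" or "wrist"; returns the picture (400x640x3 uint8, blue, green, red); there is no depth.
- optics.camera_model(name): a dict with "vertical_fov" (degrees; the focal length in pixels is half the picture's height over the tangent of half this angle, whatever the lens; pixels are square), "cx", "cy" (the principal point, pixels), "position" and "attitude" of the camera in the world; the wrist camera has in their place "T_tool_cam" (4x4, takes a point from camera to tool coordinates, whose origin is the TCP and whose axes are the flange's). Camera axes: x right, y down, z forward; pixel columns grow to the right and rows downward; lengths in m; the calibration is good to about 2 mm. A picture is of the moment at which its call begins: read the wrist's pose just before it. camera_model takes no time and is no camera call.
- bot.finish_job(): hands the job in, once; it reports no verdict.
Trained networks look in the newest picture that a camera, given by its name, has taken for a name from the list of things; names that differ only in an ending like _2 or _b are one class to them, and where a whole thing is asked for, a point or a joint stands for the part that bears it (a point fixed in the world has none). Each returns a list of dicts, best first, with "confidence" (0 to 1); they miss things now and then, are a little off and sometimes report something else, mostly with a low value. They report only what shows in the picture. A call takes as long as a camera call. They do not tell look-alikes from the thing itself.
- optics.cut_out(label, camera): "pixels" (400x640 bool, what is visible of it) and "bbox" ([left, top, width, height] in pixels, round what is visible of it).
- optics.pinpoint(label, camera): "xy" ([column, row] in pixels: a listed point, or the origin of a listed thing).
The state is a dict: "time": time; "qpos": joint angles; "joint_velocities": joint speeds; "effort": joint torques, N m; "position": TCP position; "orientation": TCP orientation; "force": force on the tool from outside, world axes, zero at the start; "wrist_torque": the same for the moment, N m; "gripper_width": opening from 0.0 (shut) to 1.0 (fully open).
Only numpy, scipy, OpenCV 4.12 (cv2) and the standard library are available. Lean on these libraries where they do the work, as an engineer would, in place of code of your own. Each camera call takes 0.05 s, during which the arm holds its last target. There are 200 camera calls.

TASK

Slide the white opal glass sideways off the top of the stack, without lifting it, onto the black printing bed beside it until it lies flat and fully home against the end stop. Press on the glass only gently and leave the two clear glasses below where they lie. Then swing the orange keeper right round over the glass, and leave everything else on the counter alone.

Things in the scene. Friction and masses are not known exactly. Their poses are not given: they have to be found in the camera images.
- cradle: fixed dark wooden tray, 134 (x) x 115 (y) x 33 mm high, that holds the stack; origin on the counter under the middle of the stack. Walls 33 mm high (3 mm above the glass, 2 to 4 mm beside it) stand on its +x, -x and +y sides; its -y side is open, its edge 51 mm from the origin, towards the bed. Slide direction: the cradle's own -y
- glass_top: loose white opal glass plate, 110 (x) x 100 (y) x 6 mm, about 165 g, top of the stack; origin at the centre of its underside (24 mm above the counter at the start). Too wide to grip; rubber fingertips pressed on it drag it (friction on glass or bed about 0.3). 4 to 7 N of press suits: less slips, over some 8 N it may drag the glass beneath along. A 30 N knock breaks it: touch at 5 mm/s
- glass_mid: loose clear green glass of the same size directly under the top one; origin at the centre of its underside, 18 mm above the counter
- glass_low: loose clear green glass of the same size, bottom of the stack; rests on the cradle floor 12 mm above the counter
- bed: fixed black printing bed, 140 (x) x 120 (y) mm, at the cradle's open side, axes parallel to it; origin on the counter below the middle of its entry edge, 3 to 13 mm beyond the cradle's open edge; runs along its own -y. Its grey platen is adjustable and differs each time: 16 to 23 mm above the counter, so 1 to 8 mm lower than the underside of the top glass (feel for it)
- bed_home (a point): point on the bed, 16 mm above the counter, over or level with which the centre of the glass's underside lies when home: 56 mm from the entry edge along the bed's -y, midway between two side rails (tops 29.5 mm above the counter, 117 mm apart, flared at the entry). The end stop, 32.5 mm high, has its face 50 mm further along -y. Axes as the bed
- keeper (a joint): angle of the orange keeper arm on a vertical hinge beside the bed: about 0 to 0.3 at the start (arm points along the bed's -y, clear of the glass), 1.57 at its end stop (arm points along the bed's +x, over the glass). Stiff with friction, stays where left (about 1.1 N at the pin). Hinge axis at the bed's own (x -82, y -75) mm
- keeper_pin (a point): top of the round orange pin, 12 mm diameter, that stands up 28 mm from the keeper arm near its free end; 55 mm from the hinge axis, 65.5 mm above the counter. Push or pinch it to swing the arm; the arm's underside is 32.5 mm above the counter
- light_meter: loose chrome light meter, 60 x 85 x 31 mm, bystander; origin under its centre
- beaker: loose glass beaker, 80 mm diameter, 105 mm high, bystander; origin under its centre
- brush: loose brass negative brush, 135 mm long, 15 mm high, lying flat, bystander; origin near the head, handle towards its -x
- focus_finder: loose black focus finder, 48 mm diameter foot, 70 mm high, bystander; origin under its centre
- developer: loose amber bottle, 64 mm diameter, 150 mm high, bystander; origin under its centre
- film_can: loose aluminium film can, 34 mm diameter, 52 mm high, bystander; origin under its centre
There are look-alikes about, which are no part of the job. What is shaped like the bed but blue, pink or red is not meant.

How it is judged:
By the outcome, as a careful person would: the job done as asked, in the order asked, and still so for the second after the job is handed in, with the robot touching nothing.
It also fails if it takes over 72 s, if anything falls off the work surface, if the arm or the gripper's body presses on something with over 40 N, if the wrist force passes 120 N, or if a joint passes its speed limit or range.

## Working session

There is one attempt and no reset: what is moved stays moved. The work goes in short steps, Python scripts to look and compute and a tool call to move; the robot and the scene stay as the last step left them, time stands still between calls to the robot, and variables do not carry over. Pictures are saved under pics/ and viewed, about 8 in all and at most 12, crops included, and the job is handed in when it is done.

Besides the shell and the picture viewer there is one more tool, called after "Call:" as name([rows], argument=value, ...), one row to a line, values as JSON. move_arm: Moves the arm, as the interface text tells. Its arguments: {"type":"object","properties":{"rows":{"type":"array"},"fingers":{"type":"number"},"squeeze":{"type":"number"}},"required":["rows"]}

```bash
mkdir -p pics; cat > h.py <<'E'
import numpy as np, cv2
from cell import bot, optics
from scipy.spatial.transform import Rotation as R
def q2R(q): return R.from_quat([q[1],q[2],q[3],q[0]]).as_matrix()
def cam(name):
    m=optics.camera_model(name); f=200/np.tan(np.radians(m["vertical_fov"])/2)
    if "T_tool_cam" in m:
        s=bot.read_state(); T=np.array(m["T_tool_cam"]); Rt=q2R(s["orientation"])
        return f,m["cx"],m["cy"],Rt@T[:3,3]+np.array(s["position"]),Rt@T[:3,:3]
    a=np.array(m["attitude"]); A=q2R(a) if a.size==4 else a.reshape(3,3)
    return f,m["cx"],m["cy"],np.array(m["position"]),A
def ray(c,uv):
    f,cx,cy,p,A=c; d=A@np.array([(uv[0]-cx)/f,(uv[1]-cy)/f,1]); return p,d/np.linalg.norm(d)
def at_z(c,uv,z):
    p,d=ray(c,uv); return p+d*(z-p[2])/d[2]
def proj(c,P):
    f,cx,cy,p,A=c; q=A.T@(np.array(P)-p); return np.array([cx+f*q[0]/q[2],cy+f*q[1]/q[2]])
def tri(c1,u1,c2,u2):
    M=[];b=[]
    for c,u in((c1,u1),(c2,u2)):
        p,d=ray(c,u);N=np.eye(3)-np.outer(d,d);M.append(N);b.append(N@p)
    return np.linalg.lstsq(np.vstack(M),np.hstack(b),rcond=None)[0]
E
python3 - <<'E'
from h import *
for n in("scene","top"):
    print(n,{k:np.round(v,3).tolist() if not isinstance(v,str) else v for k,v in optics.camera_model(n).items()})
print(optics.camera_model("wrist"))
for n in("scene","top"):
    cv2.imwrite(f"pics/{n}0.png",optics.get_image(n)); c=cam(n)
    for l in["glass_top","cradle","bed","bed_home","keeper_pin","keeper"]:
        for d in optics.pinpoint(l,n): print(n,l,np.round(d["xy"],1),round(d["confidence"],2))
print(bot.read_state())
E
```

```text
scene {'vertical_fov': 55.893, 'cx': 316.271, 'cy': 199.098, 'position': [0.856, 0.545, 0.783], 'attitude': [-0.113, 0.299, 0.888, -0.331]}
top {'vertical_fov': 48.209, 'cx': 330.337, 'cy': 199.155, 'position': [0.377, 0.037, 1.212], 'attitude': [-0.028, 0.709, -0.704, 0.034]}
{'vertical_fov': 69.97705427783536, 'cx': 321.8459574066705, 'cy': 201.5872709931156, 'T_tool_cam': array([[-7.92866854e-04, -9.63891480e-01, -2.66294172e-01,
         6.61240527e-02],
       [ 9.99999621e-01, -8.60165222e-04,  1.36087756e-04,
         5.13700147e-04],
       [-3.60230814e-04, -2.66293963e-01,  9.63891797e-01,
        -1.25267364e-01],
       [ 0.00000000e+00,  0.00000000e+00,  0.00000000e+00,
         1.00000000e+00]])}
scene glass_top [290.7 227.8] 0.84
scene cradle [291.7 232. ] 0.91
scene bed [327.1 117.9] 0.97
scene bed [358.  213.6] 0.87
scene bed [491.1 260.3] 0.77
scene bed [402.2 282.4] 0.68
scene bed_home [314.1 104.1] 0.81
scene bed_home [470.4 244.6] 0.71
scene bed_home [351.9 196.8] 0.66
scene keeper_pin [293.4 225.7] 0.67
scene keeper_pin [462. 196.] 0.6
scene keeper_pin [276.1 162.1] 0.56
scene keeper_pin [366.1 153.3] 0.56
scene keeper_pin [321.4  75.4] 0.55Traceback (most recent call last):
  File "<stdin>", line 8, in <module>
ValueError: it knows: beaker, bed, bed_home, brush, cradle, developer, film_can, focus_finder, glass_low, glass_mid, glass_top, keeper_pin, light_meter
```

```bash
python3 - <<'E'
from h import *
n="top"
cv2.imwrite(f"pics/{n}0.png",optics.get_image(n)); c=cam(n)
for l in["glass_top","cradle","bed","bed_home","keeper_pin"]:
    for d in optics.pinpoint(l,n): print(n,l,np.round(d["xy"],1),round(d["confidence"],2))
print(bot.read_state())
E
```

```text
top glass_top [318.  164.9] 0.92
top bed [186.2 295. ] 0.98
top bed [442.7 312.1] 0.94
top bed [294.3 237.7] 0.71
top bed_home [462.1 313.8] 0.93
top bed_home [315.2 240.8] 0.78
top bed_home [204.  288.6] 0.65
top keeper_pin [333.6 282.1] 0.52
top keeper_pin [390.3 193.8] 0.49
top keeper_pin [238.4 317.4] 0.43
top keeper_pin [500.  348.7] 0.4
{'time': 0.6, 'qpos': array([-1.35382120e+00,  2.58570000e-01,  1.53497160e+00,  1.77846512e-05,
        1.34798833e+00, -2.02790411e-01]), 'joint_velocities': array([-1.63397675e-03, -1.00352475e-03, -4.62261785e-04,  9.46161960e-05,
        1.91627155e-03,  1.73077676e-03]), 'effort': array([-1.11881709e-03, -4.45664692e+01, -2.90770304e+01, -2.23559532e-04,
        1.01482648e-03, -7.86971128e-06]), 'position': array([ 0.22418717, -0.50225986,  0.24833732]), 'orientation': array([3.12969750e-05, 9.78055755e-01, 2.08343322e-01, 8.89476739e-06]), 'force': array([-0.38775679,  0.24935173,  0.1911455 ]), 'wrist_torque': array([ 0.05829099, -0.05320906,  0.0068368 ]), 'gripper_width': 0.995093291757899}
```

View pics/scene0.png

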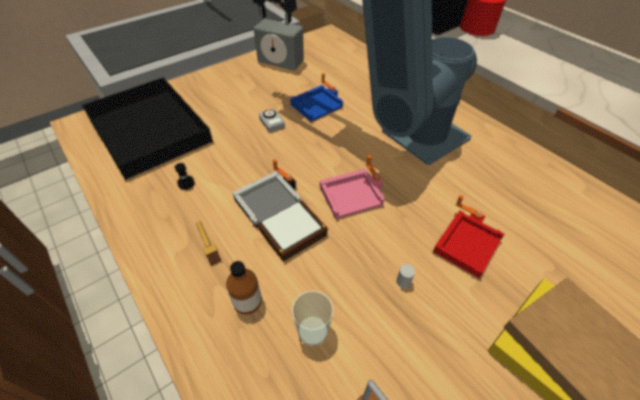

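View pics/top0.png

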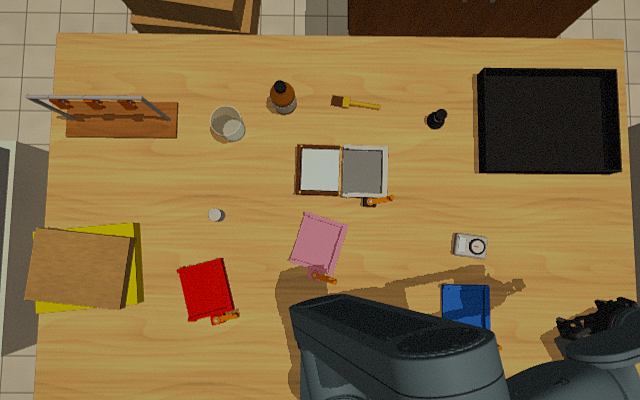

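The grey-platen bed next to the cradle is at about (365,171) in the top view. It is the only one touching the cradle's open side, with its keeper at (375,201). The look-alikes are blue (466,305), pink (318,243) and red (206,290). I'll compute the rough pose and move the wrist camera over it, which will also confirm the choice.

```bash
python3 - <<'E'
from h import *
c=cam("top");s=cam("scene")
for nm,uv,z in(("glassC",(320.5,170),.03),("bedC",(365,171),.02),("cradleL",(297,170),.033),("bedR",(388,171),.03),("pin",(390.3,200),.06),("bed entry",(343,171),.02)):
    print(nm,at_z(c,uv,z).round(3))
print(tri(c,(320,170),s,(290.7,227.8)).round(3))
for d in optics.pinpoint("keeper_pin","scene")[:5]: print(d)
st=bot.read_state(); print(q2R(st["orientation"]).round(3))
img=cv2.imread("pics/top0.png")[130:220,280:410]; cv2.imwrite("pics/c.png",cv2.resize(img,None,fx=5,fy=5,interpolation=cv2.INTER_CUBIC))
E
```

```text
glassC [0.559 0.053 0.03 ]
bedC [ 0.559 -0.067  0.02 ]
cradleL [0.558 0.116 0.033]
bedR [ 0.558 -0.127  0.03 ]
pin [ 0.478 -0.129  0.06 ]
bed entry [ 0.559 -0.007  0.02 ]
[0.562 0.054 0.016]
{'xy': [293.4, 225.7], 'confidence': 0.67}
{'xy': [462.0, 196.0], 'confidence': 0.6}
{'xy': [276.1, 162.1], 'confidence': 0.56}
{'xy': [366.1, 153.3], 'confidence': 0.56}
{'xy': [321.4, 75.4], 'confidence': 0.55}
[[ 0.913  0.408 -0.   ]
 [ 0.408 -0.913  0.   ]
 [ 0.    -0.    -1.   ]]
```

Call:
move_arm([
  [[0.845,-0.557,0],[0,0,0]],
  [[0.845,-0.557,0],[0,0,0]],
  [[0.845,-0.557,0],[0,0,0]],
  [[0.845,-0.557,0],[0,0,0]],
  [[0.845,-0.557,0],[0,0,0]],
  [[0.845,-0.557,0],[0,0,0]],
  [[0.845,-0.557,0],[0,0,0]],
  [[0.845,-0.557,0],[0,0,0]],
  [[0.845,-0.557,0],[0,0,0]],
  [[0.845,-0.557,0],[0,0,0]],
], fingers=0)

```text
time: 1.48
position: [0.3881, -0.245, 0.2486]
orientation: [0.0, 0.978, 0.208, 0.0]
force: [-0.5, -1.4, 0.4]
gripper_width: 0.501
```

Call:
move_arm([
  [[0.845,-0.557,0],[0,0,0]],
  [[0.845,-0.557,0],[0,0,0]],
  [[0.845,-0.557,0],[0,0,0]],
  [[0.845,-0.557,0],[0,0,0]],
  [[0.845,-0.557,0],[0,0,0]],
  [[0.845,-0.557,0],[0,0,0]],
  [[0.845,-0.557,0],[0,0,0]],
  [[0.845,-0.557,0],[0,0,0]],
  [[0.845,-0.557,0],[0,0,0]],
  [[0.845,-0.557,0],[0,0,0]],
])

```text
time: 2.32
position: [0.5516, 0.0111, 0.2484]
orientation: [0.0, 0.978, 0.208, 0.0]
force: [1.0, 0.3, 0.1]
gripper_width: 0.504
```

Call:
move_arm([
  [[0,0,0],[0,0,-0.94]],
  [[0,0,0],[0,0,-0.94]],
  [[0,0,0],[0,0,-0.94]],
  [[0,0,0],[0,0,-0.94]],
  [[0,0,0],[0,0,-0.94]],
  [[0,0,0],[0,0,-0.94]],
  [[0,0,0],[0,0,-0.94]],
  [[0,0,0],[0,0,-0.94]],
  [[0,0,0],[0,0,-0.94]],
  [[0,0,0],[0,0,-0.94]],
])

```text
time: 3.15
position: [0.5509, 0.0096, 0.2483]
orientation: [0.0, 0.813, 0.583, 0.0]
force: [0.9, -0.6, -0.2]
gripper_width: 0.506
```

Call:
move_arm([
  [[0,0,0],[0,0,-0.95]],
  [[0,0,0],[0,0,-0.95]],
  [[0,0,0],[0,0,-0.95]],
  [[0,0,0],[0,0,-0.95]],
  [[0,0,0],[0,0,0]],
  [[0,0,0],[0,0,0]],
])

```text
time: 3.65
position: [0.551, 0.0096, 0.2483]
orientation: [-0.0, 0.708, 0.707, 0.0]
force: [0.2, -0.2, -0.1]
gripper_width: 0.502
```

```bash
python3 - <<'E'
from h import *
st=bot.read_state(); print(st["position"],st["force"],st["time"],q2R(st["orientation"]).round(3),st["gripper_width"])
c=cam("wrist"); np.save("cw1.npy",np.array([*c[:3],*c[3],*c[4].ravel()]))
im=optics.get_image("wrist"); cv2.imwrite("pics/w1.png",im)
for l in["glass_top","cradle","bed","bed_home","keeper_pin"]:
    for d in optics.pinpoint(l,"wrist"): print(l,np.round(d["xy"],1),round(d["confidence"],2),at_z(c,d["xy"],{"glass_top":.024,"bed_home":.016,"keeper_pin":.0655}.get(l,0)).round(4))
E
```

```text
[0.55095253 0.00959072 0.2483265 ] [ 0.24411007 -0.22103556 -0.11471159] 3.65 [[ 0.002  1.     0.   ]
 [ 1.    -0.002  0.   ]
 [ 0.     0.    -1.   ]] 0.5021495423127436
glass_top [329.1 138.3] 0.83 [0.5588 0.0578 0.024 ]
cradle [488.2  54.6] 0.53 [0.7479 0.1533 0.    ]
bed [186.   91.7] 0.76 [0.3837 0.1128 0.    ]
bed_home [168.8 136.5] 0.88 [0.3632 0.06   0.016 ]
keeper_pin [ 62.9 178.7] 0.68 [0.2667 0.0174 0.0655]
keeper_pin [485.5  52.1] 0.61 [0.7103 0.142  0.0655]
```

View pics/w1.png

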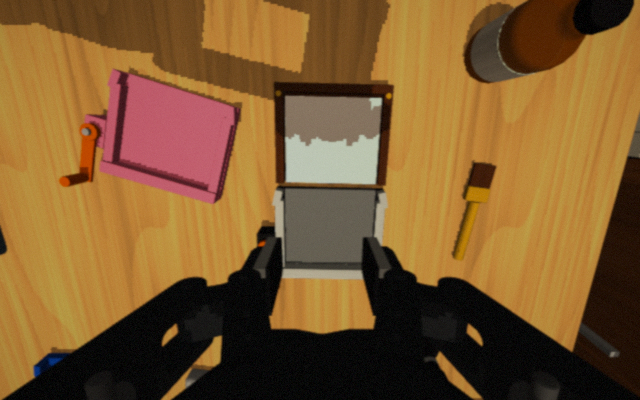

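The wrist view confirms it: cradle corners are about (275,84), (392,84), (386,186) and (277,186). The grey-platen bed, with whitish rails, sits directly below at (274–386, 188–278). Its keeper hinge is at (266,232), half hidden by a finger. I'll enlarge that area to measure it.

```bash
python3 - <<'E'
from h import *
im=cv2.imread("pics/w1.png")[75:290,235:405]
im=cv2.resize(im,None,fx=4,fy=2.75,interpolation=cv2.INTER_CUBIC)
im=np.clip(im.astype(float)*1.3,0,255).astype(np.uint8)
for k in range(240,405,20): cv2.putText(im,str(k),((k-235)*4,8),0,.3,(0,255,255));cv2.line(im,((k-235)*4,8),((k-235)*4,14),(0,255,255))
for k in range(80,290,20): cv2.putText(im,str(k),(0,int((k-75)*2.75)),0,.3,(0,255,255));cv2.line(im,(20,int((k-75)*2.75)),(26,int((k-75)*2.75)),(0,255,255))
cv2.imwrite("pics/w1c.png",im)
E
```

```text
(no output)
```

View pics/w1c.png

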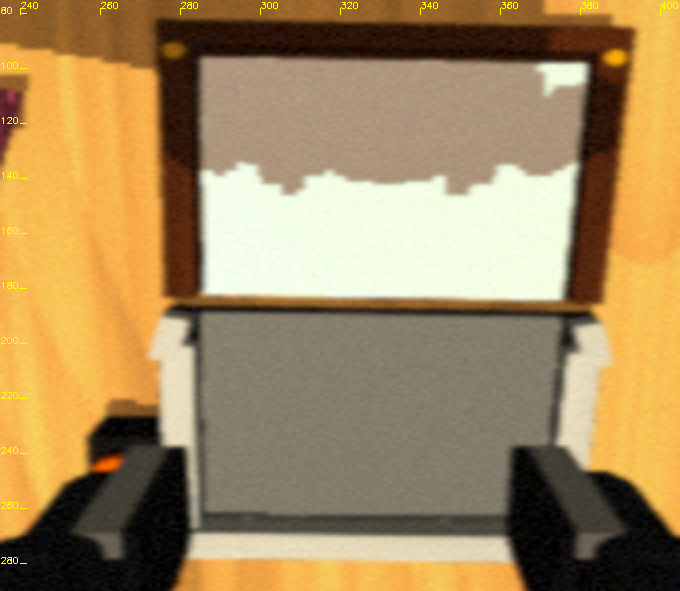

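```bash
python3 - <<'E'
from h import *
a=np.load("cw1.npy"); c=(a[0],a[1],a[2],a[3:6],a[6:].reshape(3,3))
P={"gTL":(285,95.7,.03),"gTR":(382.5,97.5,.03),"gBL":(285.75,181.9,.03),"gBR":(376.5,184.1,.03),
"cTL":(274.5,82.3,.033),"cTR":(393.5,85.9,.033),"cBL":(276.5,183,.033),"cBR":(385.75,185.2,.033),
"pL":(285,187.7,.02),"pR":(375.5,189.9,.02),"railL":(275.5,228,.0295),"railR":(383,228,.0295),"stopouterL":(284,278.6,.0325),"stopfaceL":(285,266.5,.0325),"stopfaceR":(361,268.5,.0325)}
for k,(u,v,z) in P.items(): print(k,at_z(c,(u,v),z).round(4))
s=bot.read_state(); print(bot.tip_extent)
# project hypothesized bed items for check
E
```

```text
gTL [0.5085 0.1054 0.03  ]
gTR [0.619  0.1032 0.03  ]
gBL [0.5058 0.0061 0.03  ]
gBR [0.6171 0.0031 0.03  ]
cTL [0.4978 0.1191 0.033 ]
cTR [0.63   0.1151 0.033 ]
cBL [0.4949 0.0053 0.033 ]
cBR [0.6278 0.0023 0.033 ]
pL [ 0.5033 -0.0034  0.02  ]
pR [ 0.6181 -0.0066  0.02  ]
railL [ 0.4904 -0.0542  0.0295]
railR [ 0.6283 -0.0545  0.0295]
stopouterL [ 0.4991 -0.1252  0.0325]
stopfaceL [ 0.5011 -0.1072  0.0325]
stopfaceR [ 0.6016 -0.1104  0.0325]
0.017
```

Call:
move_arm([
  [[0,0,0.7],[0,0,0.26]],
  [[0.22,0.045,0.7],[0,0,0]],
  [[0.22,0.045,0.7],[0,0,0]],
  [[0.22,0.045,0.7],[0,0,0]],
  [[0.22,0.045,0.7],[0,0,0]],
  [[0.22,0.045,0.7],[0,0,0]],
  [[0.22,0.045,0.7],[0,0,0]],
  [[0.22,0.04,0.7],[0,0,0]],
  [[0.22,0.04,0.4],[0,0,0]],
  [[0,0,0.2],[0,0,0]],
])

```text
time: 4.78
position: [0.5616, 0.0633, 0.0604]
orientation: [-0.001, 0.715, 0.7, -0.001]
force: [0.1, 0.1, -0.4]
gripper_width: 0.502
```

Call:
move_arm([
  [[0,0,0],[0,0,0]],
  [[0,0,0],[0,0,0]],
])

```text
time: 4.95
position: [0.563, 0.062, 0.0628]
orientation: [0.0, 0.715, 0.699, 0.0]
force: [0.7, -0.5, 1.0]
gripper_width: 0.503
```

```bash
python3 - <<'E'
from h import *
st=bot.read_state(); print(st["position"],st["force"],st["time"],q2R(st["orientation"]).round(4),st["gripper_width"])
c=cam("wrist"); im=optics.get_image("wrist"); cv2.imwrite("pics/w2.png",im)
for P in [(0.5085,.1054,.03),(.619,.1032,.03)]: print(proj(c,P).round(1))
E
```

```text
[0.56303908 0.06196521 0.06280299] [ 0.71012594 -0.53732005  0.96507317] 4.95 [[ 2.170e-02  9.998e-01  6.000e-04]
 [ 9.998e-01 -2.170e-02 -2.000e-04]
 [-2.000e-04  6.000e-04 -1.000e+00]] 0.5032193248687141
[223.6 167.7]
[422.6 167.2]
```

View pics/w2.png

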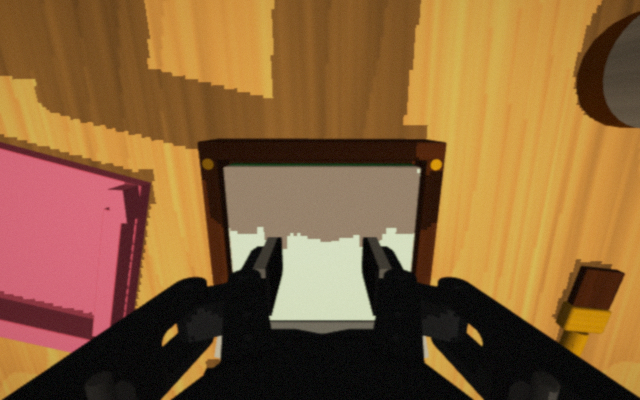

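The glass edge shows at (224–420,166), which matches the prediction, so the position and yaw are right. Next I'll lower and feel for contact.

Call:
move_arm([
  [[0,0,0.06],[0,0,0]],
  [[0,0,0.08],[0,0,0]],
  [[0,0,0.08],[0,0,0]],
  [[0,0,0.08],[0,0,0]],
  [[0,0,0.06],[0,0,0]],
  [[0,0,0.05],[0,0,0]],
  [[0,0,0.03],[0,0,0]],
  [[0,0,0.013],[0,0,0]],
  [[0,0,0.013],[0,0,0]],
  [[0,0,0.013],[0,0,0]],
])

```text
time: 5.83
position: [0.5627, 0.0622, 0.0479]
orientation: [0.0, 0.715, 0.699, 0.0]
force: [0.5, -0.1, -0.3]
gripper_width: 0.497
```

Call:
move_arm([
  [[0,0,0.013],[0,0,0]],
  [[0,0,0.013],[0,0,0]],
  [[0,0,0.013],[0,0,0]],
  [[0,0,0.013],[0,0,0]],
])

```text
time: 6.17
position: [0.5626, 0.0621, 0.0464]
orientation: [0.0, 0.715, 0.699, 0.0]
force: [-0.2, 0.2, 0.5]
gripper_width: 0.495
```

Call:
move_arm([
  [[0,0,0.013],[0,0,0]],
  [[0,0,0.013],[0,0,0]],
  [[0,0,0],[0,0,0]],
])

```text
time: 6.42
position: [0.5625, 0.0621, 0.0455]
orientation: [-0.0, 0.715, 0.699, -0.0]
force: [0.2, -0.3, 0.1]
gripper_width: 0.501
```

Call:
move_arm([
  [[0,0,0.013],[0,0,0]],
  [[0,0,0.013],[0,0,0]],
  [[0,0,0.013],[0,0,0]],
  [[0,0,0],[0,0,0]],
])

```text
time: 6.75
position: [0.5626, 0.0622, 0.0452]
orientation: [0.0, 0.715, 0.699, 0.0]
force: [-2.6, 0.7, 6.6]
gripper_width: 0.503
```

Call:
move_arm([
  [[0,0,0.013],[0,0,0]],
  [[0,0,0.013],[0,0,0]],
  [[0,0,0],[0,0,0]],
])

```text
time: 7.0
position: [0.563, 0.0621, 0.0451]
orientation: [0.0, 0.715, 0.699, 0.0]
force: [-3.5, -0.5, 12.0]
gripper_width: 0.501
```

Call:
move_arm([
  [[0,0,-0.015],[0,0,0]],
  [[0,0,-0.015],[0,0,0]],
  [[0,0,0],[0,0,0]],
])

```text
time: 7.25
position: [0.5629, 0.0621, 0.0452]
orientation: [0.0, 0.715, 0.699, 0.0]
force: [-0.4, 0.3, 6.9]
gripper_width: 0.502
```

Call:
move_arm([
  [[0,0,-0.005],[0,0,0]],
  [[-0.015,0,0],[0,0,0]],
  [[-0.03,0,0],[0,0,0]],
  [[-0.04,0,0],[0,0,0]],
  [[-0.05,0,0],[0,0,0]],
  [[-0.05,0,0],[0,0,0]],
  [[-0.05,0,0],[0,0,0]],
  [[-0.05,0,0],[0,0,0]],
])

```text
time: 7.92
position: [0.5629, 0.054, 0.0452]
orientation: [0.0, 0.715, 0.699, 0.001]
force: [-1.0, 1.8, 5.6]
gripper_width: 0.5
```

Call:
move_arm([
  [[-0.05,0,0],[0,0,0]],
  [[-0.05,0,0],[0,0,0]],
  [[-0.05,0,0],[0,0,0]],
  [[-0.05,0,0],[0,0,0]],
  [[-0.05,0,0],[0,0,0]],
  [[-0.05,0,0],[0,0,0]],
  [[-0.05,0,0],[0,0,0]],
  [[-0.05,0,0],[0,0,0]],
])

```text
time: 8.58
position: [0.5626, 0.0419, 0.0452]
orientation: [0.0, 0.715, 0.699, 0.001]
force: [0.8, 1.9, 6.1]
gripper_width: 0.499
```

```bash
python3 - <<'E'
from h import *
st=bot.read_state(); print(st["position"],st["force"])
im=optics.get_image("wrist"); cv2.imwrite("pics/w3.png",im[60:360,150:500])
E
```

```text
[0.56259603 0.04193286 0.04518631] [0.78978041 1.89296823 6.10385937]
```

View pics/w3.png

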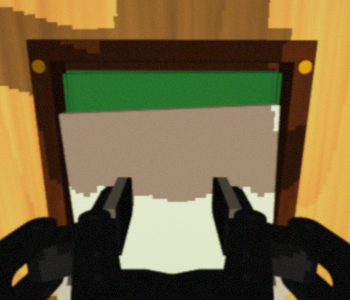

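The glass is following, with clear green showing behind it (rows 70–110), but it has yawed about 1.8° CCW: left corner (60,113), right corner (280,106). I'll turn it back while dragging.

Call:
move_arm([
  [[-0.03,0,0],[0,0,0.09]],
  [[-0.03,0.001,0],[0,0,0.09]],
  [[-0.03,0.001,0],[0,0,0.09]],
  [[-0.03,0.001,0],[0,0,0.09]],
  [[-0.05,0.0015,0],[0,0,0]],
  [[-0.05,0.0015,0],[0,0,0]],
  [[-0.05,0.0015,0],[0,0,0]],
  [[-0.05,0.0015,0],[0,0,0]],
])

```text
time: 9.3
position: [0.5625, 0.0323, 0.0452]
orientation: [0.0, 0.726, 0.688, 0.001]
force: [0.3, 2.4, 5.8]
gripper_width: 0.504
```

```bash
python3 - <<'E'
from h import *
st=bot.read_state(); print(st["position"],st["force"],st["wrist_torque"],q2R(st["orientation"]).round(4).tolist())
im=optics.get_image("wrist"); cv2.imwrite("pics/w4.png",im[60:360,150:500])
# rear edge of white/grey top glass below green
hsv=cv2.cvtColor(im,cv2.COLOR_BGR2HSV)
g=cv2.inRange(hsv,(45,100,40),(85,255,255)); 
for u in range(215,435,20):
    r=np.where(g[:,u])[0]; print(u,(r.min(),r.max()) if len(r) else None,end=" ")
E
```

```text
[0.56246318 0.03234259 0.04518774] [0.28733519 2.37630516 5.8008602 ] [ 0.34075622  0.13317643 -0.10542385] [[0.0533, 0.9986, 0.0011], [0.9986, -0.0533, 0.0006], [0.0006, 0.0011, -1.0]]
215 (np.int64(114), np.int64(173)) 235 (np.int64(114), np.int64(171)) 255 (np.int64(113), np.int64(169)) 275 (np.int64(112), np.int64(168)) 295 (np.int64(112), np.int64(166)) 315 (np.int64(111), np.int64(164)) 335 (np.int64(111), np.int64(163)) 355 (np.int64(110), np.int64(161)) 375 (np.int64(110), np.int64(159)) 395 (np.int64(109), np.int64(157)) 415 (np.int64(108), np.int64(156))
```

The edge measurement shows the yaw growing (0.055 rad), and the wrist torque says only the left pad is carrying (contact about 23 mm left of centre). I'll roll the tool a little so both pads bear.

Call:
move_arm([
  [[0,0,0],[0.06,0,0]],
  [[0,0,0],[0.06,0,0]],
  [[0,0,0],[0,0,0]],
  [[0,0,0],[0,0,0]],
])

```text
time: 9.68
position: [0.5627, 0.032, 0.0454]
orientation: [-0.003, 0.726, 0.688, -0.003]
force: [-1.9, 0.5, 7.3]
gripper_width: 0.499
```

```bash
cat >> h.py <<'E'
def status(save=None):
    st=bot.read_state(); f=st["force"];t=st["wrist_torque"];Rt=q2R(st["orientation"])
    print(st["time"],np.round(st["position"],4),"F",f.round(2),"T",t.round(3),"rx_mm",round(-(t[1]+.017*f[0])/f[2]*1e3,1),"ry",round((t[0]-.017*f[1])/f[2]*1e3,1),"yaw",round(np.arctan2(Rt[0,0],Rt[1,0]),4),"roll",round(Rt[2,1],4))
    c=cam("wrist"); im=optics.get_image("wrist"); hsv=cv2.cvtColor(im,cv2.COLOR_BGR2HSV)
    if save: cv2.imwrite(save,im)
    g=cv2.inRange(hsv,(45,100,40),(85,255,255)); U=[];A=[];B=[]
    for u in range(235,416,10):
        r=np.where(g[:,u])[0]
        if len(r)>3: U.append(u);A.append(r.min());B.append(r.max()+1)
    if len(U)<6: print("no green");return
    a=np.polyfit(U,A,1);b=np.polyfit(U,B,1)
    e=[at_z(c,(u,np.polyval(p,u)),z) for p,z in((a,.024),(b,.030)) for u in(250,400)]
    print("mid edge y@c",((e[0]+e[1])/2).round(4),"yaw",round((e[1]-e[0])[1]/(e[1]-e[0])[0],4),"top rear",((e[2]+e[3])/2).round(4),"yaw",round((e[3]-e[2])[1]/(e[3]-e[2])[0],4))
E
python3 -c "
from h import *
status()"
```

```text
9.6833 [0.5627 0.032  0.0454] F [-1.86  0.47  7.29] T [0.087 0.045 0.011] rx_mm -1.9 ry 10.8 yaw 0.0531 roll -0.009
mid edge y@c [0.5668 0.1039 0.024 ] yaw -0.0256 top rear [0.5654 0.0784 0.03  ] yaw 0.0291
```

Both pads now bear (contact centre −2 mm). I'll turn the glass back by 0.055 rad while creeping.

Call:
move_arm([
  [[0,0,-0.006],[0,0,0]],
  [[-0.01,0,0],[0,0,0.09]],
  [[-0.01,0,0],[0,0,0.09]],
  [[-0.01,0,0],[0,0,0.09]],
  [[-0.01,0,0],[0,0,0.09]],
  [[-0.01,0,0],[0,0,0.09]],
  [[-0.01,0,0],[0,0,0.09]],
  [[-0.01,0,0],[0,0,0.09]],
  [[0,0,0],[0,0,0]],
])

```text
time: 10.48
position: [0.5625, 0.0301, 0.0454]
orientation: [-0.003, 0.745, 0.668, -0.003]
force: [-0.9, 2.1, 5.4]
gripper_width: 0.501
```

```bash
python3 -c "
from h import *
status()"
```

```text
10.4833 [0.5625 0.0301 0.0454] F [-0.89  2.14  5.42] T [ 0.178 -0.038  0.045] rx_mm 9.7 ry 26.1 yaw 0.1089 roll -0.0089
mid edge y@c [0.5708 0.1038 0.024 ] yaw -0.0252 top rear [0.5678 0.0759 0.03  ] yaw -0.0085
```

Call:
move_arm([
  [[-0.04,0.0034,0],[0,0,0.05]],
  [[-0.05,0.0042,0],[0,0,0.05]],
  [[-0.05,0.0042,0],[0,0,0.05]],
  [[-0.05,0.0042,0],[0,0,0]],
  [[-0.05,0.0042,0],[0,0,0]],
  [[-0.05,0.0042,0],[0,0,0]],
  [[-0.05,0.0042,0],[0,0,0]],
  [[-0.05,0.0042,0],[0,0,0]],
  [[-0.05,0.0042,0],[0,0,0]],
])

```text
time: 11.28
position: [0.562, 0.0168, 0.0454]
orientation: [-0.003, 0.749, 0.663, -0.003]
force: [-0.2, 1.2, 6.7]
gripper_width: 0.502
```

```bash
python3 -c "
from h import *
status()"
```

```text
11.2833 [0.562  0.0168 0.0454] F [-0.24  1.24  6.72] T [ 0.335 -0.089  0.027] rx_mm 13.9 ry 46.7 yaw 0.1215 roll -0.0089
mid edge y@c [0.5728 0.1031 0.024 ] yaw -0.0249 top rear [0.5682 0.0641 0.03  ] yaw -0.0647
```

Call:
move_arm([
  [[-0.02,0.002,0],[-0.03,0,-0.06]],
  [[-0.02,0.002,0],[0,0,-0.08]],
  [[-0.02,0.002,0],[0,0,-0.08]],
  [[-0.02,0.002,0],[0,0,-0.08]],
  [[-0.02,0.002,0],[0,0,-0.08]],
  [[-0.02,0.002,0],[0,0,-0.08]],
  [[-0.03,0.003,0],[0,0,0]],
  [[-0.03,0.003,0],[0,0,0]],
])

```text
time: 12.0
position: [0.5619, 0.0115, 0.0453]
orientation: [-0.002, 0.735, 0.678, -0.002]
force: [-0.2, 1.4, 5.1]
gripper_width: 0.497
```

```bash
python3 -c "
from h import *
status()"
```

```text
12.0 [0.5619 0.0115 0.0453] F [-0.17  1.41  5.09] T [ 0.345 -0.074  0.056] rx_mm 15.1 ry 63.1 yaw 0.0812 roll -0.0066
mid edge y@c [0.5697 0.103  0.024 ] yaw -0.0241 top rear [0.5664 0.0603 0.03  ] yaw -0.0642
```

Call:
move_arm([
  [[0,0,0.003],[-0.035,0,0]],
  [[0,0,0],[0,0,0]],
  [[-0.02,0.001,0],[0,0,-0.08]],
  [[-0.02,0.001,0],[0,0,-0.08]],
  [[-0.02,0.001,0],[0,0,-0.08]],
  [[-0.02,0.001,0],[0,0,-0.08]],
  [[-0.02,0.001,0],[0,0,-0.08]],
  [[-0.02,0.001,0],[0,0,-0.06]],
])

```text
time: 12.72
position: [0.5619, 0.0079, 0.0452]
orientation: [-0.001, 0.721, 0.692, -0.001]
force: [-0.4, 1.4, 6.1]
gripper_width: 0.498
```

```bash
python3 -c "
from h import *
status('pics/w5.png')"
```

```text
12.7167 [0.5619 0.0079 0.0452] F [-0.38  1.42  6.09] T [ 0.32  -0.061  0.013] rx_mm 11.1 ry 48.6 yaw 0.0409 roll -0.0035
mid edge y@c [0.5663 0.1029 0.024 ] yaw -0.0233 top rear [0.5646 0.0582 0.03  ] yaw -0.0615
```

View pics/w5.png

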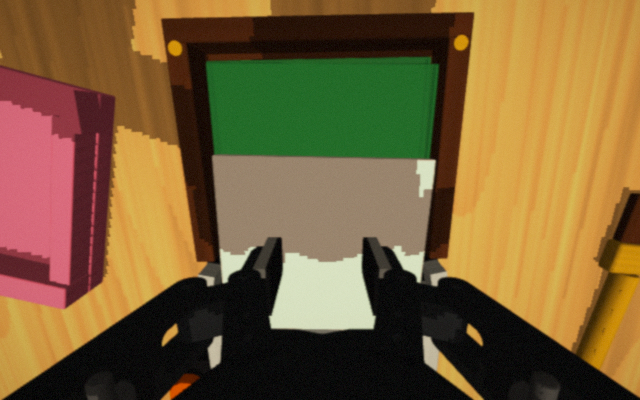

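```bash
python3 - <<'E'
from h import *
c=cam("wrist")
ey=np.array([.025,.9997]);ex=np.array([.9997,-.025]);o=np.array([.5626,.0545])
for n,u,v,z in(("rearL",213,156,.03),("rearR",435.5,159,.03),("L",220.5,252,.03),("R",428,258,.03),("midL",208,62,.024),("midR",438,66,.024),("wallL",188,22,.033),("wallInL top",204,150,.033),("wallInR top",441,150,.033)):
    p=at_z(c,(u,v),z)[:2]; print(n,p.round(4),"x",round((p-o)@ex*1e3,1),"y",round((p-o)@ey*1e3,1))
E
```

```text
rearL [0.5098 0.0606] x -52.9 y 4.7
rearR [0.6185 0.0546] x 55.9 y 1.5
L [0.5065 0.0094] x -54.9 y -46.5
R [0.6179 0.0014] x 56.6 y -51.7
midL [0.5114 0.1037] x -52.4 y 47.9
midR [0.6192 0.0974] x 55.5 y 44.3
wallL [0.5084 0.1177] x -55.7 y 61.8
wallInL top [0.5071 0.0638] x -55.7 y 8.0
wallInR top [0.6197 0.0592] x 57.0 y 6.1
```

Call:
move_arm([
  [[-0.03,0.001,0.003],[0,0,0]],
  [[-0.04,0.001,0],[0,0,-0.03]],
  [[-0.04,0.001,0],[0,0,-0.03]],
  [[-0.04,0.001,0],[0,0,-0.03]],
  [[-0.04,0.001,0],[0,0,-0.03]],
  [[-0.04,0.001,0],[0,0,-0.03]],
  [[-0.04,0,0],[0,0,-0.03]],
  [[-0.04,0,0],[0,0,-0.03]],
])

```text
time: 13.43
position: [0.5618, -0.0015, 0.0452]
orientation: [-0.001, 0.715, 0.699, -0.001]
force: [-0.5, 1.0, 5.6]
gripper_width: 0.499
```

```bash
python3 -c "
from h import *
status()"
```

```text
13.4333 [ 0.5618 -0.0015  0.0452] F [-0.5   1.01  5.6 ] T [ 0.28  -0.116  0.027] rx_mm 22.3 ry 46.9 yaw 0.0228 roll -0.0034
mid edge y@c [0.5646 0.1026 0.024 ] yaw -0.0197 top rear [0.5636 0.0495 0.03  ] yaw -0.0616
```

Call:
move_arm([
  [[-0.03,0,0],[-0.025,0,0]],
  [[-0.04,0,0],[0,0,-0.03]],
  [[-0.04,0,0],[0,0,-0.03]],
  [[-0.04,0,0],[0,0,-0.03]],
  [[-0.04,0,0],[0,0,-0.03]],
  [[-0.04,0,0],[0,0,-0.03]],
  [[-0.04,0,0],[0,0,-0.03]],
  [[-0.04,0,0],[0,0,-0.03]],
])

```text
time: 14.15
position: [0.561, -0.0111, 0.0446]
orientation: [-0.001, 0.709, 0.706, -0.001]
force: [0.5, 0.4, 2.6]
gripper_width: 0.499
```

```bash
python3 -c "
from h import *
status()"
```

```text
14.15 [ 0.561  -0.0111  0.0446] F [0.46 0.36 2.61] T [ 0.138 -0.047  0.026] rx_mm 15.2 ry 50.5 yaw 0.0041 roll -0.0029
mid edge y@c [0.5619 0.1022 0.024 ] yaw -0.0241 top rear [0.5619 0.0409 0.03  ] yaw -0.0786
```

The force has dropped and the tool is lower, so the glass is tipping towards the platen. I'll follow it down gently.

Call:
move_arm([
  [[0,0,0.013],[0,0,0]],
  [[0,0,0.013],[0,0,0]],
  [[0,0,0],[0,0,0]],
])

```text
time: 14.45
position: [0.561, -0.0112, 0.0443]
orientation: [-0.001, 0.709, 0.706, -0.001]
force: [-1.4, 0.4, 7.3]
gripper_width: 0.501
```

Call:
move_arm([
  [[-0.03,0,0],[0,0,0]],
  [[-0.04,0,0.001],[0,0,0]],
  [[-0.04,0,0.001],[0,0,0]],
  [[-0.04,0,0.001],[0,0,0]],
  [[-0.04,0,0.001],[0,0,0]],
  [[-0.04,0,0.001],[0,0,0]],
])

```text
time: 14.95
position: [0.5611, -0.0178, 0.0439]
orientation: [-0.001, 0.709, 0.706, -0.001]
force: [-0.1, 1.5, 5.0]
gripper_width: 0.501
```

```bash
python3 -c "
from h import *
status('pics/w6.png')"
```

```text
14.95 [ 0.5611 -0.0178  0.0439] F [-0.06  1.5   4.99] T [ 0.229 -0.07   0.031] rx_mm 14.2 ry 40.8 yaw 0.0043 roll -0.0024
mid edge y@c [0.5621 0.1007 0.024 ] yaw -0.0059 top rear [0.562 0.034 0.03 ] yaw -0.0721
```

View pics/w6.png

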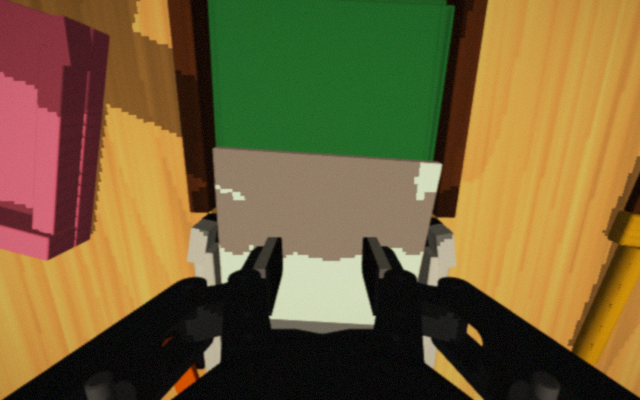

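The glass is entering between the rails, yawed about 2° CW. The green plates stay in the cradle. I'll go on.

Call:
move_arm([
  [[-0.04,0,0.002],[-0.02,0,0]],
  [[-0.04,0,0.001],[0,0,-0.04]],
  [[-0.04,0,0.001],[0,0,-0.04]],
  [[-0.04,0,0.001],[0,0,-0.04]],
  [[-0.04,0,0.001],[0,0,-0.04]],
  [[-0.04,0,0.001],[0,0,-0.04]],
  [[-0.04,0,0.001],[0,0,-0.04]],
])

```text
time: 15.58
position: [0.561, -0.0264, 0.0435]
orientation: [-0.0, 0.701, 0.713, -0.0]
force: [-0.4, 0.5, 3.5]
gripper_width: 0.504
```

```bash
python3 -c "
from h import *
status()"
```

```text
15.5833 [ 0.561  -0.0264  0.0435] F [-0.38  0.54  3.5 ] T [ 0.229 -0.074  0.018] rx_mm 22.9 ry 62.9 yaw -0.017 roll -0.001
mid edge y@c [0.5595 0.092  0.024 ] yaw 0.0159 top rear [0.5609 0.0262 0.03  ] yaw -0.0748
```

Call:
move_arm([
  [[0,0,0.012],[-0.03,0,0]],
  [[-0.04,0,0.002],[0,0,-0.02]],
  [[-0.04,0,0.002],[0,0,-0.02]],
  [[-0.04,0,0.002],[0,0,-0.02]],
  [[-0.04,0,0.002],[0,0,-0.02]],
  [[-0.04,0,0.002],[0,0,-0.02]],
  [[-0.04,0,0.002],[0,0,-0.02]],
  [[-0.04,0,0.002],[0,0,-0.02]],
])

```text
time: 16.3
position: [0.5613, -0.0346, 0.0429]
orientation: [0.001, 0.697, 0.717, 0.001]
force: [-0.6, 2.2, 4.6]
gripper_width: 0.498
```

```bash
python3 -c "
from h import *
status()"
```

```text
16.3 [ 0.5613 -0.0346  0.0429] F [-0.58  2.21  4.61] T [ 0.364 -0.05  -0.028] rx_mm 13.0 ry 70.8 yaw -0.0289 roll 0.0021
mid edge y@c [0.5584 0.0835 0.024 ] yaw 0.0289 top rear [0.5606 0.018  0.03  ] yaw -0.0633
```

Call:
move_arm([
  [[-0.04,0,0.006],[0,0,-0.02]],
  [[-0.04,0,0.003],[0,0,-0.02]],
  [[-0.04,0,0.003],[0,0,-0.02]],
  [[-0.04,0,0.003],[0,0,-0.02]],
  [[-0.04,0,0.003],[0,0,-0.02]],
  [[-0.04,0,0.003],[0,0,-0.02]],
  [[-0.04,0,0.003],[0,0,-0.02]],
])

```text
time: 16.93
position: [0.5618, -0.0429, 0.0425]
orientation: [0.001, 0.692, 0.721, 0.001]
force: [-0.8, 2.0, 7.6]
gripper_width: 0.497
```

```bash
python3 -c "
from h import *
status('pics/w7.png')"
```

```text
16.9333 [ 0.5618 -0.0429  0.0425] F [-0.8   2.02  7.64] T [0.381 0.065 0.035] rx_mm -6.7 ry 45.3 yaw -0.0411 roll 0.0026
mid edge y@c [0.5575 0.075  0.024 ] yaw 0.0413 top rear [0.5605 0.0098 0.03  ] yaw -0.0482
```

View pics/w7.png

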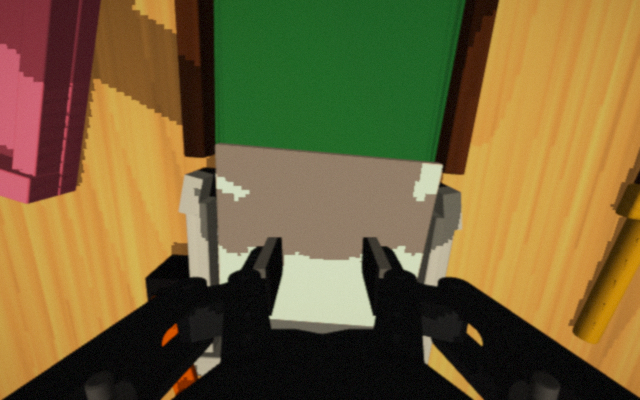

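The yaw is down to about 0.02 rad off square, and the rear edge (row ~150) is about to leave the stack. I'll continue through the small drop.

Call:
move_arm([
  [[-0.03,0,-0.003],[0,0,0]],
  [[-0.04,0,0.001],[0,0,0]],
  [[-0.04,0,0.001],[0,0,0]],
  [[-0.04,0,0.001],[0,0,0]],
  [[-0.04,0,0.001],[0,0,0]],
])

```text
time: 17.4
position: [0.562, -0.0487, 0.0424]
orientation: [0.001, 0.692, 0.721, 0.001]
force: [-0.5, 2.7, 6.1]
gripper_width: 0.502
```

Call:
move_arm([
  [[-0.03,0,0.002],[0,0,0]],
  [[-0.03,0,0.002],[0,0,0]],
  [[-0.03,0,0.002],[0,0,0]],
  [[0,0,0],[0,0,0]],
])

```text
time: 17.73
position: [0.5614, -0.0516, 0.0414]
orientation: [0.0, 0.692, 0.721, 0.0]
force: [-0.2, -1.2, -0.2]
gripper_width: 0.498
```

```bash
python3 -c "
from h import *
status()"
```

```text
17.7333 [ 0.5614 -0.0516  0.0414] F [-0.19 -1.24 -0.18] T [-0.028 -0.023  0.004] rx_mm -141.6 ry 39.4 yaw -0.041 roll 0.0008
mid edge y@c [0.557  0.0659 0.024 ] yaw 0.0406 top rear [0.56   0.0021 0.03  ] yaw -0.0477
```

Call:
move_arm([
  [[0,0,0.013],[0,0,0]],
  [[0,0,0.013],[0,0,0]],
  [[0,0,0],[0,0,0]],
])

```text
time: 18.03
position: [0.5615, -0.0514, 0.0406]
orientation: [0.0, 0.692, 0.721, 0.0]
force: [-0.6, 0.6, -0.3]
gripper_width: 0.499
```

Call:
move_arm([
  [[0,0,0.013],[0,0,0]],
  [[0,0,0.013],[0,0,0]],
  [[0,0,0],[0,0,0]],
])

```text
time: 18.28
position: [0.5618, -0.0514, 0.0401]
orientation: [0.001, 0.692, 0.721, 0.001]
force: [0.6, 0.5, 0.5]
gripper_width: 0.498
```

Call:
move_arm([
  [[0,0,0.013],[0,0,0]],
  [[0,0,0.007],[0,0,0]],
  [[0,0,0],[0,0,0]],
])

```text
time: 18.53
position: [0.5618, -0.0514, 0.0396]
orientation: [0.001, 0.692, 0.721, 0.001]
force: [-0.7, 0.3, 0.0]
gripper_width: 0.499
```

```bash
python3 -c "
from h import *
status()"
```

```text
18.5333 [ 0.5618 -0.0514  0.0396] F [-0.68  0.33  0.01] T [-0.003  0.023 -0.042] rx_mm -832.7 ry -614.9 yaw -0.0411 roll 0.0016
mid edge y@c [0.5575 0.0655 0.024 ] yaw 0.0409 top rear [0.5604 0.0021 0.03  ] yaw -0.0461
```

Call:
move_arm([
  [[0,0,0.013],[0,0,0]],
  [[0,0,0.01],[0,0,0]],
  [[0,0,0],[0,0,0]],
])

```text
time: 18.83
position: [0.5619, -0.0515, 0.0393]
orientation: [0.001, 0.692, 0.721, 0.001]
force: [-0.2, -0.3, 4.1]
gripper_width: 0.503
```

Call:
move_arm([
  [[0,0,0.008],[0,0,0]],
  [[-0.02,0,0],[0,0,-0.05]],
  [[-0.04,0,0],[0,0,-0.05]],
  [[-0.04,0,0],[0,0,-0.05]],
  [[-0.04,0,0],[0,0,-0.05]],
  [[-0.04,0,0],[0,0,0]],
  [[-0.04,0,0],[0,0,0]],
])

```text
time: 19.42
position: [0.5628, -0.0579, 0.0394]
orientation: [0.001, 0.686, 0.727, 0.001]
force: [-1.6, 1.6, 5.2]
gripper_width: 0.501
```

```bash
python3 -c "
from h import *
status()"
```

```text
19.4167 [ 0.5628 -0.0579  0.0394] F [-1.62  1.56  5.21] T [ 0.317  0.271 -0.056] rx_mm -46.7 ry 55.7 yaw -0.0584 roll 0.0031
mid edge y@c [0.5564 0.0589 0.024 ] yaw 0.0588 top rear [0.56   0.0019 0.03  ] yaw -0.0465
```

```bash
python3 - <<'E'
from h import *
im=optics.get_image("wrist")
cv2.imwrite("pics/w8.png",cv2.resize(im[60:300,160:480],None,fx=2.4,fy=2.4,interpolation=cv2.INTER_CUBIC))
E
```

```text
(no output)
```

View pics/w8.png

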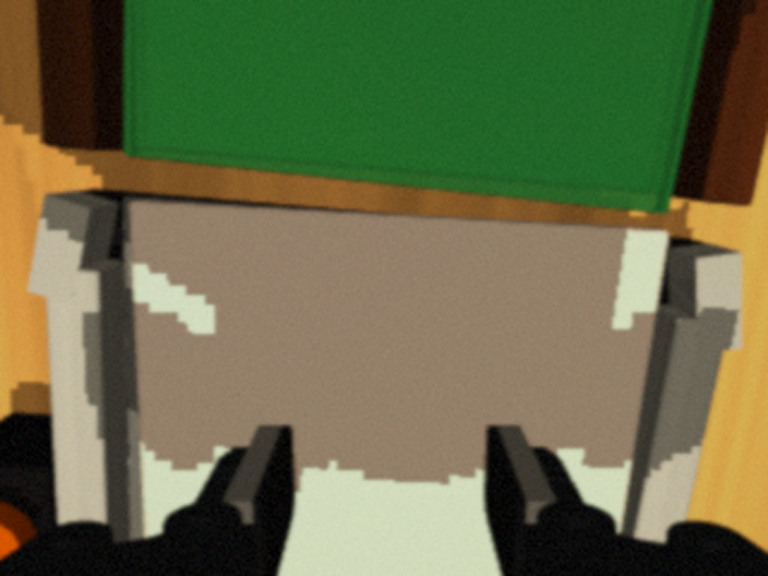

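The glass lies flat between the rails, both clear glasses are still in the cradle, and the rear edge (crop (128,197)–(668,230)) is about at the bed entry. Roughly 6 mm remain.

```bash
python3 - <<'E'
from h import *
c=cam("wrist")
L=lambda x,y,z:at_z(c,(160+x/2.4,60+y/2.4),z)[:2].round(4)
print("rear",L(128,197,.024),L(668,230,.024),"midfront",L(128,155,.024),L(668,210,.024),"cradle",L(45,148,.033),L(750,205,.033),"midside",L(124,0,.024))
E
```

```text
rear [ 0.5062 -0.0039] [ 0.6157 -0.0042] midfront [0.5066 0.0043] [ 6.151e-01 -2.000e-04] cradle [0.4946 0.0049] [0.6267 0.0022] midside [0.507  0.0324]
```

Call:
move_arm([
  [[-0.02,0,0.003],[-0.03,0,0]],
  [[-0.04,0,0],[0,0,0.03]],
  [[-0.04,0,0],[0,0,0.03]],
  [[-0.04,0,0],[0,0,0.03]],
  [[-0.02,0,0],[0,0,0]],
])

```text
time: 19.93
position: [0.5627, -0.0625, 0.0394]
orientation: [0.002, 0.689, 0.725, 0.002]
force: [-1.6, 2.2, 8.3]
gripper_width: 0.499
```

```bash
python3 -c "
from h import *
status()"
```

```text
19.9333 [ 0.5627 -0.0625  0.0394] F [-1.58  2.19  8.3 ] T [ 0.384  0.483 -0.051] rx_mm -54.9 ry 41.7 yaw -0.0504 roll 0.005
mid edge y@c [0.5573 0.0543 0.024 ] yaw 0.0515 top rear [0.5602 0.0018 0.03  ] yaw -0.0495
```

Call:
move_arm([
  [[0,0,-0.008],[0.06,0,0]],
  [[0,0,0],[0.03,0,0]],
  [[-0.03,0,0],[0,0,0]],
  [[-0.03,0,0],[0,0,0]],
  [[-0.03,0,0],[0,0,0]],
])

```text
time: 20.4
position: [0.5632, -0.0654, 0.0394]
orientation: [-0.001, 0.689, 0.725, -0.001]
force: [0.9, 2.0, 4.7]
gripper_width: 0.503
```

```bash
cat >> h.py <<'E'
def rear(save=None):
    c=cam("wrist"); im=optics.get_image("wrist").astype(int)
    if save: cv2.imwrite(save,im.astype(np.uint8))
    sat=im.max(2)-im.min(2); U=[];V=[]
    for u in range(230,421,10):   # first low-saturation bright run below the wood strip
        col=(sat[:,u]<60)&(im[:,u].mean(1)>90)
        k=np.convolve(col,np.ones(12),"valid"); r=np.where(k==12)[0]
        if len(r): U.append(u);V.append(r[0])
    p=np.polyfit(U,V,1); q=np.abs(np.polyval(p,U)-V)<2.5; U=np.array(U)[q];V=np.array(V)[q];p=np.polyfit(U,V,1)
    a,b=[at_z(c,(u,np.polyval(p,u)),.024) for u in(240,410)]
    print("rear n",len(U),"y@x=.56:",round(np.interp(.56,[a[0],b[0]],[a[1],b[1]]),4),"yaw",round((b-a)[1]/(b-a)[0],4))
E
python3 -c "
from h import *
status();rear()"
```

```text
20.4 [ 0.5632 -0.0654  0.0394] F [0.93 1.97 4.66] T [ 0.33  -0.084  0.051] rx_mm 14.6 ry 63.6 yaw -0.0507 roll -0.0022
mid edge y@c [0.5577 0.0513 0.024 ] yaw 0.0492 top rear [0.5605 0.0016 0.03  ] yaw -0.0461
rear n 20 y@x=.56: -0.0108 yaw -0.0158
```

Call:
move_arm([
  [[-0.03,0,0.005],[-0.01,0,0]],
  [[-0.03,0,0],[0,0,0]],
  [[-0.03,0,0],[0,0,0]],
  [[-0.03,0,0],[0,0,0]],
])

```text
time: 20.83
position: [0.5634, -0.0687, 0.0393]
orientation: [-0.001, 0.689, 0.725, -0.0]
force: [0.0, 3.0, 6.5]
gripper_width: 0.504
```

```bash
python3 -c "
from h import *
status();rear()"
```

```text
20.8333 [ 0.5634 -0.0687  0.0393] F [0.  3.  6.5] T [ 0.482 -0.09   0.095] rx_mm 13.8 ry 66.3 yaw -0.0506 roll -0.0012
mid edge y@c [0.5579 0.048  0.024 ] yaw 0.0495 top rear [0.5605 0.0013 0.03  ] yaw -0.0456
rear n 20 y@x=.56: -0.0118 yaw -0.0258
```

Call:
move_arm([
  [[-0.03,0,0],[0,0,0]],
  [[-0.03,0,0],[0,0,0]],
  [[-0.04,0,0],[0,0,0]],
  [[-0.04,0,0],[0,0,0]],
  [[-0.04,0,0],[0,0,0]],
])

```text
time: 21.35
position: [0.5638, -0.0741, 0.0393]
orientation: [-0.0, 0.689, 0.725, -0.0]
force: [0.1, 3.0, 6.4]
gripper_width: 0.498
```

```bash
python3 -c "
from h import *
status();rear()"
```

```text
21.35 [ 0.5638 -0.0741  0.0393] F [0.05 3.02 6.43] T [ 0.61  -0.121  0.09 ] rx_mm 18.8 ry 86.9 yaw -0.0507 roll -0.0011
mid edge y@c [0.5582 0.0427 0.024 ] yaw 0.0496 top rear [0.5606 0.001  0.03  ] yaw -0.0484
rear n 20 y@x=.56: -0.0118 yaw -0.0248
```

The rear edge stays at y = −11.8 mm and square (yaw −0.025) while the pads slip, so the glass is home against the end stop. I'll lift off and look at the keeper.

Call:
move_arm([
  [[0,0,-0.05],[0,0,0]],
  [[0,0,-0.15],[0,0,0]],
  [[0,0,-0.5],[0,0,0]],
  [[0,0,-0.9],[0,0,0]],
  [[-0.2,0,-0.9],[0,0,0]],
  [[-0.3,0,-0.9],[0,0,0]],
  [[-0.4,0,-0.9],[0,0,0]],
  [[-0.5,0,-0.6],[0,0,0]],
  [[-0.1,0,-0.3],[0,0,0]],
  [[0,0,0],[0,0,0]],
])

```text
time: 22.28
position: [0.5668, -0.1207, 0.1969]
orientation: [0.001, 0.69, 0.724, -0.0]
force: [0.8, -0.3, 0.5]
gripper_width: 0.503
```

Call:
move_arm([
  [[0,0,0],[0,0,0]],
  [[0,0,0],[0,0,0]],
])

```text
time: 22.45
position: [0.5647, -0.1184, 0.1929]
orientation: [-0.003, 0.689, 0.725, -0.001]
force: [0.1, 0.4, 0.0]
gripper_width: 0.501
```

```bash
python3 - <<'E'
from h import *
status(); c=cam("wrist"); im=optics.get_image("wrist")
for d in optics.pinpoint("keeper_pin","wrist"): print(np.round(d["xy"],1),d["confidence"],at_z(c,d["xy"],.0655).round(4))
im=im.copy()
for P in [(.477,-.0788,.0375)]: print(proj(c,P))
cv2.imwrite("pics/w9.png",cv2.resize(im[60:360,120:460],None,fx=2,fy=2,interpolation=cv2.INTER_CUBIC))
E
```

```text
22.45 [ 0.5647 -0.1184  0.1929] F [0.11 0.41 0.03] T [ 0.019  0.078 -0.048] rx_mm -2597.8 ry 378.7 yaw -0.0508 roll -0.0057
mid edge y@c [0.5568 0.0538 0.024 ] yaw 0.0481 top rear [5.599e-01 2.000e-04 3.000e-02] yaw -0.0188
[237.1 211.3] 0.88 [ 0.4851 -0.135   0.0655]
[235.5663331  147.00677147]
```

View pics/w9.png

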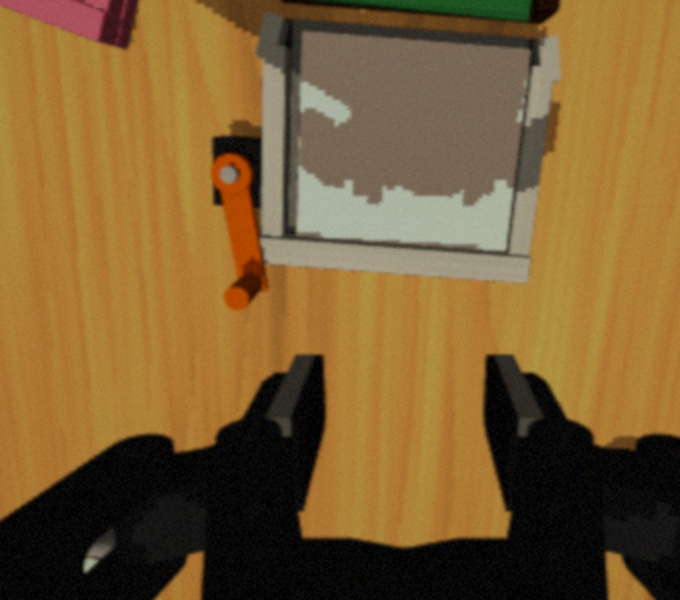

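The glass lies flat in the bed against the stop, and its keeper shows hinge (229,173) and pin top (238,297) in the crop, matching the expected hinge, so θ ≈ 0.18. I'll go over the pin.

Call:
move_arm([
  [[-0.06,-0.44,0],[0,0,0]],
  [[-0.06,-0.44,0],[0,0,0]],
  [[-0.06,-0.44,0],[0,0,0]],
  [[-0.06,-0.44,0.3],[0,0,0]],
  [[-0.06,-0.44,0.5],[0,0,0]],
  [[-0.06,-0.44,0.5],[0,0,0]],
  [[0,0,0.5],[0,0,0]],
  [[0,0,0.5],[0,0,0]],
  [[0,0,0.2],[0,0,0]],
  [[0,0,0],[0,0,0]],
])

```text
time: 23.43
position: [0.4858, -0.1333, 0.1181]
orientation: [-0.003, 0.689, 0.725, -0.002]
force: [-0.7, 0.3, 0.1]
gripper_width: 0.5
```

Call:
move_arm([
  [[0,0,0],[0,0,0]],
  [[0,0,0],[0,0,0]],
])

```text
time: 23.6
position: [0.4876, -0.1343, 0.1205]
orientation: [-0.0, 0.689, 0.725, -0.001]
force: [0.9, -0.6, -0.7]
gripper_width: 0.503
```

```bash
python3 - <<'E'
from h import *
st=bot.read_state();print(st["position"]); c=cam("wrist"); im=optics.get_image("wrist"); Rt=q2R(st["orientation"])
for d in optics.pinpoint("keeper_pin","wrist"):
    P=at_z(c,d["xy"],.0655); print(np.round(d["xy"],1),d["confidence"],P.round(4),"tool offset units",(Rt.T@(P-st["position"])/.03).round(2))
print(proj(c,(.4855,-.1335,.0655)))
cv2.imwrite("pics/w10.png",im)
E
```

```text
[ 0.48759773 -0.13429224  0.12048313]
[316.7 223.3] 0.88 [ 0.483  -0.133   0.0655] tool offset units [ 0.05 -0.15  1.83]
[320.44983674 224.14789403]
```

Call:
move_arm([
  [[0.03,-0.1,0.2],[0,0,0]],
  [[0,0,0.3],[0,0,0]],
  [[0,0,0.3],[0,0,0]],
  [[0,0,0.3],[0,0,0]],
  [[0,0,0.3],[0,0,0]],
  [[0,0,0.3],[0,0,0]],
  [[0,0,0.15],[0,0,0]],
  [[0,0,0.1],[0,0,0]],
  [[0,0,0],[0,0,0]],
])

```text
time: 24.45
position: [0.4834, -0.1333, 0.0606]
orientation: [-0.002, 0.689, 0.725, -0.001]
force: [-0.1, 0.0, 0.3]
gripper_width: 0.503
```

Call:
move_arm([
  [[0,0,0],[0,0,0]],
  [[0,0,0],[0,0,0]],
  [[0,0,0],[0,0,0]],
  [[0,0,0],[0,0,0]],
  [[0,0,0],[0,0,0]],
  [[0,0,0],[0,0,0]],
], fingers=-0.6, squeeze=20)

```text
time: 24.95
position: [0.4839, -0.1336, 0.0617]
orientation: [-0.001, 0.689, 0.725, -0.001]
force: [-0.3, -0.7, 0.4]
gripper_width: 0.2
```

Call:
move_arm([
  [[0,0,0],[0,0,0]],
  [[0,0,0],[0,0,0]],
  [[0,0,0],[0,0,0]],
  [[0,0,0],[0,0,0]],
  [[0,0,0],[0,0,0]],
  [[0,0,0],[0,0,0]],
], fingers=-1)

```text
time: 25.45
position: [0.4842, -0.1338, 0.0617]
orientation: [-0.0, 0.689, 0.725, -0.001]
force: [2.1, -1.9, 3.1]
gripper_width: 0.131
```

```bash
python3 - <<'E'
from h import *
st=bot.read_state();print(st["position"],st["force"],st["gripper_width"],q2R(st["orientation"]).round(3).tolist())
E
```

```text
[ 0.48422151 -0.13376711  0.0617116 ] [ 2.08983527 -1.90397097  3.07840384] 0.130956966398247 [[-0.051, 0.999, -0.002], [0.999, 0.051, -0.001], [-0.001, -0.002, -1.0]]
```

```bash
python3 - <<'E'
from h import *
st=bot.read_state();Rt=q2R(st["orientation"])
h=np.array([.477,-.0788]); r=.055
a=np.arctan2(-.1335+.0788,.4842-.477); b=-.025
t=np.linspace(a,b,25); p=h+r*np.c_[np.cos(t),np.sin(t)]
d=np.diff(p,axis=0); tl=np.c_[d,0*d[:,:1]]@Rt/.03
print(tl[:,:2].round(3).tolist())
E
```

```text
[[0.012, 0.107], [0.018, 0.107], [0.024, 0.105], [0.031, 0.104], [0.037, 0.102], [0.043, 0.099], [0.048, 0.097], [0.054, 0.094], [0.059, 0.09], [0.065, 0.087], [0.07, 0.083], [0.074, 0.078], [0.079, 0.074], [0.083, 0.069], [0.087, 0.064], [0.091, 0.059], [0.094, 0.053], [0.097, 0.048], [0.1, 0.042], [0.102, 0.036], [0.104, 0.03], [0.105, 0.024], [0.107, 0.018], [0.107, 0.011]]
```

Call:
move_arm([
  [[0.012,0.107,0],[0,0,0]],
  [[0.018,0.107,0],[0,0,0]],
  [[0.024,0.105,0],[0,0,0]],
  [[0.031,0.104,0],[0,0,0]],
  [[0.037,0.102,0],[0,0,0]],
  [[0.043,0.099,0],[0,0,0]],
])

```text
time: 25.95
position: [0.5018, -0.1277, 0.0615]
orientation: [-0.001, 0.689, 0.725, -0.002]
force: [-4.1, -2.3, 4.8]
gripper_width: 0.133
```

Call:
move_arm([
  [[0.048,0.097,0],[0,0,0]],
  [[0.054,0.094,0],[0,0,0]],
  [[0.059,0.09,0],[0,0,0]],
  [[0.065,0.087,0],[0,0,0]],
  [[0.07,0.083,0],[0,0,0]],
  [[0.074,0.078,0],[0,0,0]],
])

```text
time: 26.45
position: [0.517, -0.1157, 0.0613]
orientation: [-0.001, 0.689, 0.725, -0.002]
force: [-3.0, -2.1, 4.6]
gripper_width: 0.132
```

Call:
move_arm([
  [[0.079,0.074,0],[0,0,0]],
  [[0.083,0.069,0],[0,0,0]],
  [[0.087,0.064,0],[0,0,0]],
  [[0.091,0.059,0],[0,0,0]],
  [[0.094,0.053,0],[0,0,0]],
  [[0.097,0.048,0],[0,0,0]],
])

```text
time: 26.95
position: [0.5275, -0.099, 0.0613]
orientation: [-0.001, 0.689, 0.725, -0.001]
force: [-2.6, -3.0, 4.8]
gripper_width: 0.13
```

Call:
move_arm([
  [[0.1,0.042,0],[0,0,0]],
  [[0.102,0.036,0],[0,0,0]],
  [[0.104,0.03,0],[0,0,0]],
  [[0.08,0.02,0],[0,0,0]],
  [[0.06,0.012,0],[0,0,0]],
  [[0,0,0],[0,0,0]],
])

```text
time: 27.45
position: [0.5314, -0.0851, 0.0613]
orientation: [-0.001, 0.689, 0.725, -0.001]
force: [-1.2, -1.0, 2.9]
gripper_width: 0.123
```

Call:
move_arm([
  [[0.05,0.006,0],[0,0,0]],
  [[0.05,0.005,0],[0,0,0]],
  [[0.05,0.003,0],[0,0,0]],
  [[0,0,0],[0,0,0]],
])

```text
time: 27.78
position: [0.5319, -0.0811, 0.0614]
orientation: [-0.0, 0.689, 0.725, -0.001]
force: [0.5, -1.7, 1.3]
gripper_width: 0.125
```

Call:
move_arm([
  [[0.05,0,0],[0,0,0]],
  [[0.05,0,0],[0,0,0]],
  [[0,0,0],[0,0,0]],
])

```text
time: 28.03
position: [0.5321, -0.0782, 0.0615]
orientation: [-0.0, 0.689, 0.725, -0.001]
force: [3.7, -2.6, 0.3]
gripper_width: 0.126
```

Call:
move_arm([
  [[0.05,0,0],[0,0,0]],
  [[0.05,0,0],[0,0,0]],
  [[0,0,0],[0,0,0]],
])

```text
time: 28.28
position: [0.5321, -0.0753, 0.0615]
orientation: [0.0, 0.689, 0.725, -0.0]
force: [5.2, -2.6, -1.3]
gripper_width: 0.131
```

```bash
python3 - <<'E'
from h import *
c=cam("wrist"); im=optics.get_image("wrist")
for d in optics.pinpoint("keeper_pin","wrist"): print(np.round(d["xy"],1),d["confidence"],at_z(c,d["xy"],.0655).round(4))
print(bot.read_state()["position"])
E
```

```text
[322.8 277.7] 0.69 [ 0.5318 -0.08    0.0655]
[ 0.53212608 -0.07529437  0.06154185]
```

The pin reads (0.532, −0.080), which is the expected end position, and it no longer moves as I push. I'll release, rise, and check.

Call:
move_arm([
  [[0,0,0],[0,0,0]],
  [[0,0,0],[0,0,0]],
  [[0,0,0],[0,0,0]],
  [[0,0,0],[0,0,0]],
  [[0,0,0],[0,0,0]],
], fingers=-0.3)

```text
time: 28.8
position: [0.5306, -0.0748, 0.0611]
orientation: [-0.001, 0.689, 0.725, -0.001]
force: [-0.3, -0.3, -0.0]
gripper_width: 0.346
```

Call:
move_arm([
  [[0,0,-0.2],[0,0,0]],
  [[0,0,-0.4],[0,0,0]],
  [[0,0,-0.8],[0,0,0]],
  [[0,0,-0.9],[0,0,0]],
  [[0,0,-0.9],[0,0,0]],
  [[0,0.3,-0.9],[0,0,0]],
  [[0,0.3,-0.6],[0,0,0]],
  [[0,0,0],[0,0,0]],
  [[0,0,0],[0,0,0]],
  [[0,0,0],[0,0,0]],
])

```text
time: 29.63
position: [0.5485, -0.0739, 0.2015]
orientation: [-0.002, 0.689, 0.725, -0.001]
force: [-0.1, -0.3, -0.4]
gripper_width: 0.35
```

```bash
python3 - <<'E'
from h import *
s=bot.read_state();print(s["position"],s["force"],s["gripper_width"])
c=cam("wrist"); im=optics.get_image("wrist")
for d in optics.pinpoint("keeper_pin","wrist")[:2]: print(np.round(d["xy"],1),d["confidence"],at_z(c,d["xy"],.0655).round(4))
print("exp pin",proj(c,(.532,-.0802,.0655)),"exp hinge",proj(c,(.477,-.0788,.0375)))
t=optics.get_image("top")[120:210,270:410]
a=cv2.resize(im[:320,100:540],None,fx=1.2,fy=1.2); b=cv2.resize(t,(a.shape[1],int(90*a.shape[1]/140)),interpolation=cv2.INTER_CUBIC)
o=np.vstack([a,b]); o=cv2.resize(o,None,fx=min(1,600/o.shape[0]),fy=min(1,600/o.shape[0])); print(o.shape)
cv2.imwrite("pics/fin.png",o)
E
```

```text
[ 0.54853356 -0.07393451  0.20149693] [-0.13938972 -0.33508508 -0.41199978] 0.349879401272786
[304.4 202.2] 0.72 [ 0.5307 -0.0812  0.0655]
[336.  175.3] 0.17 [ 0.559  -0.0539  0.0655]
exp pin [305.79968217 201.25419075] exp hinge [254.57075113 190.22025041]
(600, 438, 3)
```

View pics/fin.png

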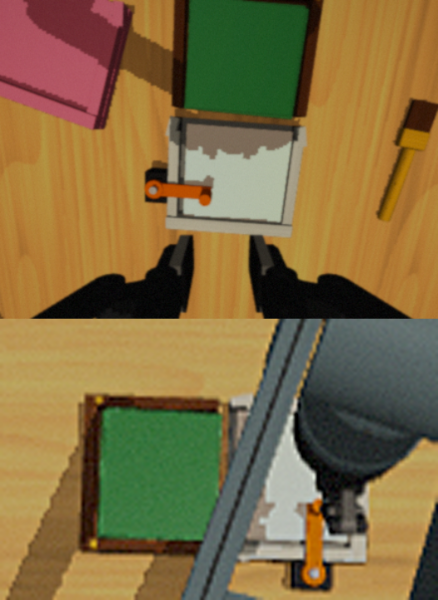

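```bash
python3 - <<'E'
from h import *
rear(); print(bot.read_state()["time"]); print(bot.finish_job())
E
```

```text
rear n 2 y@x=.56: -0.0118 yaw -0.0466
29.8333
the job is handed in; nothing more can be done
None
```

The job is handed in at about 30 s. The opal glass lies flat between the rails and against the end stop, and the orange keeper is swung over it with the robot clear.

- **Glass:** I dragged it off the stack at mostly 4 to 8 N. It yawed a few degrees on the way and I turned it back with the fingertips. Before I lifted off, its rear edge stayed at y −11.8 mm and square while the pads slipped.
- **Press force:** One reading on first contact reached 12 N, before any sliding, and I backed it off. Pressing on the bed touched 8.3 N once.
- **Keeper:** I pinched the pin and swung it until it stopped moving and the pads slid about 5 mm past it. The last pin reading was (0.531, −0.081), against (0.532, −0.080) expected at the end stop.
- **Clear glasses:** Both are still in the cradle. One rough reading of the middle glass's front edge came out about 1° more yawed than before. Its rear edge had shown no turn earlier in the slide, so a small shift is possible but not confirmed.
- **Last check:** The final automatic rear-edge fit had only 2 usable points, so its yaw means nothing. The last picture shows the glass in place, and nothing else in view looked disturbed.

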